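# Slide the tin aside and pop the touch-latch cupboard open

### The job

A tin stands in front of the wooden cupboard, whose handleless door has a push-to-open catch. First slide the tin sideways along the worktop, with your fingers and without lifting or tipping it, until no part of it is in front of that door; then press the door in at the brass dot until its catch lets go, and take your hand away so that the door springs ajar and stays so. Leave the blue cupboard shut and the other things where they are.

Things in the scene. Friction and masses are not known exactly. Their poses are not given: they have to be found in the camera images.
- wood_cupboard: mid-brown wooden worktop cupboard, fixed, 200 wide x 160 deep x 240 high. Origin: centre of its underside, on the worktop; x points from the door inwards, y along the front, z up. A handleless door (194 wide, 16 thick, z 14 to 236) covers the front; shut, its outer face is at x = -0.099. Hinges on its +y edge, free edge at y = -0.097
- wood_press (a point): centre of the brass dot, 22 across, flush on the outer face of the wooden door near its free edge: 205 above the worktop, 35 below the cupboard's top, 172 from the hinge. It moves with the door. Press here along the cupboard's +x
- wood_door (a joint): rad; 0 = shut and latched, 8 mm proud of the body; negative = pressed in; positive = open, towards the robot. Gives at about 3 N at the dot; the catch lets go at about -0.022 (4 mm at the dot); hard stop at -0.042 (7 mm): press to the stop. As the finger withdraws, a spring swings it to 0.6 (free edge 0.11 m out). It does not latch again; only a press in unlatches it
- tin: brass tin with a brown lid, round, 74 diameter, 95 high, about 0.2 kg, loose; origin: centre of its underside. It starts 85 to 105 (centre to face) in front of the wooden door, in its swing. It is aside once its centre is 137 or more to either side of that cupboard's middle, along the cupboard's y
- blue_cupboard: blue worktop cupboard, fixed, 200 wide x 160 deep x 240 high. Origin: centre of its underside, on the worktop; x points from the door inwards, y along the front, z up. A handleless door (194 wide, 16 thick, z 14 to 236) covers the front; shut, its outer face is at x = -0.099. Hinges on its +y edge, free edge at y = -0.097. Same dot and catch; leave it shut
- blue_door (a joint): angle of the blue door, rad: same meaning as for the wooden door; leave it at 0
- pepper_mill: dark turned-wood pepper mill, 55 diameter, 153 high, loose; origin under its centre; leave alone
- juice_cup: small white cup, 64 diameter, 52 high, loose; origin under its centre; leave alone
- salt_cellar: white bowl-shaped salt cellar, 68 diameter, 34 high, loose; origin under its centre; leave alone
- matchbox: red matchbox, 36 x 54 x 14, loose; origin under its centre; leave alone
Things that resemble listed ones, but are neither listed nor needed, are in the scene too. What is shaped like the tin but pink or turquoise is not meant.

How it is judged:
On the way, in this order (a step that is already met when the one before it is completed fails the run):
1. the tin stands aside, not in front of the wooden door, the door still shut ((y of tin in the frame of wood_cupboard above 0.131 m or y of tin in the frame of wood_cupboard below -0.131 m) and value of joint wood_door below 0.05 rad and linear speed of tin below 0.03 m/s), for 0.2 s.
2. the wooden door is pressed in past its catch (value of joint wood_door below -0.018 rad), for 0.02 s.
At the end, for the whole second after the job is handed in: The wooden door stands ajar by itself, at rest (0.48 to 0.72 rad); the tin stands upright on the worktop at rest, its centre at least 131 mm to one side of the wooden cupboard's middle (6 mm of overlap is forgiven); the blue door is shut (value of joint wood_door between 0.48 and 0.72 rad and velocity of joint wood_door between -0.1 and 0.1 rad/s and (y of tin in the frame of wood_cupboard above 0.131 m or y of tin in the frame of wood_cupboard below -0.131 m) and height (world z) of tin below 0.008 m and angle between tin's own z axis and vertical below 0.1 rad and linear speed of tin below 0.02 m/s and value of joint blue_door below 0.03 rad); the robot touches nothing.
It fails at once if the tin is lifted or tipped (height (world z) of tin above 0.012 m or angle between tin's own z axis and vertical above 0.3 rad).
It fails at once if the blue cupboard's door is opened (value of joint blue_door above 0.05 rad).
It fails at once if a bystander is pushed out of place or knocked over (distance of any of pepper_mill, juice_cup, salt_cellar, matchbox from where it was at the start of the episode above 0.03 m or angle between any of pepper_mill, juice_cup, salt_cellar, matchbox's own z axis and vertical above 0.4 rad).
It also fails if it takes over 48 s, if anything falls off the work surface, if the arm or the gripper's body presses on something with over 40 N, if the wrist force passes 120 N, or if a joint passes its speed limit or range.

### The arm

A 6-joint arm with a two-finger parallel gripper is mounted at the origin on a cart in front of the work surface, level with it; the furniture and walls round the work are solid. World frame = base frame: x ahead of the robot, y to its left, z up, the work surface at z = 0. Lengths are in m, angles in rad, forces in N, time in s.
With the tool pointing down it reaches from about 0.25 to 0.775 m from the base axis. Payload 4 kg.
Tool frame: the origin (TCP) lies at the centre of the arm's flange, where the gripper is bolted on; the fingertips stand 199 mm ahead of it and the grasp point (between the pads) lies 180 mm ahead of it (robot.tcp_to_tips is the z of the fingertips in the tool frame, in m); z points along the fingers, y is the line along which they close (so a half turn about z gives the same grasp; the last joint's range is limited). The gripper opens to 94 mm and grips with 3 to 60 N. Pads are 16 mm wide; open, the fingers measure 119 mm over their backs; the gripper's body (75 mm by 177 mm) begins 78 mm behind the grasp point.
Start: joints at [-1.234, 0.087, 1.371, -0, 1.684, -0.103], TCP at [0.234, -0.498, 0.405] pointing down, gripper open.
Joint ranges: [-3.1, 3.1], [-0.76, 2.03], [0.27, 2.55], [-1.08, 4.22], [0.17, 2.65], [-2.57, 2.57]. Speed limits (rad/s): [2.79, 2.79, 3.14, 3.14, 3.14, 3.14].

### API

Orientations are given as [roll, pitch, yaw] about the fixed x, y, z axes, in that order (R = Rz(yaw) Ry(pitch) Rx(roll)).
In Python, from bench import robot gives the robot as it stands.
- The arm moves only by the tool play_rows, never from a script. Its arguments are lists of equal length, an entry for each row: "translation": the shift along the tool's x, y, z scaled (see below), a list of three; "twist": the turn, a rotation vector about the tool's x, y, z scaled (see below), a list of three; "gripper": the opening, from -1 (shut) to 1 (fully open). A call has 1 to 8 rows; each row shifts and turns the commanded pose from where the row before left it, along the tool's axes as they then stand; what a row does not reach is not made up. The controller multiplies each number of a shift by 0.04 m and each number of a turn by 0.1 rad. A row lasts 1/10 s, in which the tool goes at most 50 mm and 8.59 degrees, less where a joint would pass 70% of its speed; a pose out of reach is approached as far as the arm can. A call with a number of a shift or a turn outside -1 to 1 is refused whole. A call with a gripper value outside its range is refused whole. The fingers move at their own pace and stop on an object; the grip force is fixed at half the most. Time passes only in rows, so rows that do not move let the fingers close. It gives the time, the measured TCP pose, the force, the opening and the grip force at its end, in the units of the state.
- robot.get_obs(): the state, without advancing time (a new reading comes with each control period).
- robot.snapshot(name): name is "side" or "top"; returns the picture (400x640x3 uint8, red, green, blue); there is no depth.
- robot.camera_model(name): a dict with "camera_matrix" (3x3 intrinsics, pixels), "rvec" (rotation vector, rad) and "tvec" (3), from world to camera coordinates, as OpenCV has them. Camera axes: x right, y down, z forward; pixel columns grow to the right and rows downward; lengths in m; the calibration is good to about 2 mm. A picture is of the moment at which its call begins. camera_model takes no time and is no camera call.
- robot.close_job(): hands the job in; it is judged then, once.
Trained networks look in the newest picture that a camera, given by its name, has taken for a name from the list of things; names that differ only in an ending like _2 or _b are one class to them, and where a whole thing is asked for, a point or a joint stands for the part that bears it (a point fixed in the world has none). Each returns a list of dicts, best first, with "score" (0 to 1); they miss things now and then, are a little off and sometimes report something else, mostly with a low value. They report only what shows in the picture. A call takes as long as a camera call. They do not tell look-alikes from the thing itself.
- robot.recognise(name, camera): "centre" ([x, y, z] in m, in world coordinates, good to about 4 mm: the middle of the surface that is visible of it).
- robot.spot_point(name, camera): "centre" ([x, y, z] in m, in world coordinates, good to about 4 mm: a listed point, or the origin of a listed thing).
The state is a dict: "time": time; "joint_positions": joint angles; "qvel": joint speeds; "joint_torque": joint torques, N m; "tool_pos": TCP position; "ee_rot": TCP orientation; "wrist_force": force on the tool from outside, world axes, zero at the start; "wrist_torque": the same for the moment, N m; "width": finger opening in m; "finger_force": force on a finger pad.
Only numpy, scipy, OpenCV 4.12 (cv2) and the standard library are available. Lean on these libraries where they do the work, as an engineer would, in place of code of your own. Each camera call takes 0.05 s, during which the arm holds its last target. There are 200 camera calls.

## Working session

There is one attempt and no reset: what is moved stays moved. The work goes in short steps, Python scripts to look and compute and a tool call to move; the robot and the scene stay as the last step left them, time stands still between calls to the robot, and variables do not carry over. Pictures are saved under pics/ and viewed, at most 10 in all, crops included, and the job is handed in when it is done.

Besides the shell and the picture viewer there is one more tool, called after "Call:" in YAML: its name, and indented under it one key for each argument. play_rows: Moves the arm, as the interface text tells. Its arguments: {"type":"object","properties":{"translation":{"type":"array","items":{"type":"array","items":{"type":"number","minimum":-1,"maximum":1}}},"twist":{"type":"array","items":{"type":"array","items":{"type":"number","minimum":-1,"maximum":1}}},"gripper":{"type":"array","items":{"type":"number"}}},"required":["translation","twist","gripper"]}

```bash
mkdir -p pics; python3 - <<'E'
from bench import robot
import cv2,numpy as np
o=robot.get_obs();print(o['time'],o['tool_pos'],o['ee_rot'],o['width'])
for c in('top','side'):
    im=robot.snapshot(c);cv2.imwrite(f'pics/{c}0.png',im[:,:,::-1])
    for n in('wood_cupboard','wood_press','tin','blue_cupboard','pepper_mill','juice_cup','salt_cellar','matchbox'):
        m=robot.camera_model(c)
        for r in robot.spot_point(n,c)[:4]:
            p=np.array(r['centre']);uv=cv2.projectPoints(p.reshape(1,3),m['rvec'],m['tvec'],m['camera_matrix'],None)[0].ravel()
            print(c,n,round(r['score'],2),p.round(3),uv.round())
E
```

```text
0.0 [ 0.2341333  -0.49756201  0.40352457] [-3.13944822e+00 -2.08019898e-04  4.39831677e-01] 0.09413426734542833
top wood_cupboard 0.73 [ 0.689 -0.207  0.001] [332. 149.]
top wood_press 0.73 [ 0.579 -0.27   0.207] [362. 171.]
top wood_press 0.63 [ 0.5   -0.232 -0.001] [342. 212.]
top tin 0.93 [ 0.394 -0.133 -0.001] [309. 249.]
top tin 0.75 [ 0.499 -0.231 -0.001] [341. 212.]
top blue_cupboard 0.8 [0.689 0.109 0.003] [226. 151.]
top pepper_mill 0.87 [ 0.544 -0.509 -0.005] [434. 195.]
top juice_cup 0.73 [ 0.63  -0.413 -0.001] [401. 168.]
top salt_cellar 0.98 [0.393 0.18  0.001] [201. 251.]
top matchbox 0.54 [ 0.382 -0.012 -0.   ] [267. 253.]
top matchbox 0.48 [0.693 0.104 0.001] [228. 150.]
side wood_cupboard 0.95 [ 0.684 -0.209 -0.   ] [324. 199.]
side wood_press 0.79 [ 0.577 -0.27   0.206] [351. 165.]
side tin 0.88 [ 0.496 -0.23   0.   ] [342. 234.]
side tin 0.72 [ 0.391 -0.13   0.   ] [317. 261.]
side pepper_mill 0.59 [ 0.544 -0.512 -0.002] [420. 215.]
side salt_cellar 0.81 [0.392 0.18  0.003] [211. 273.]
side matchbox 0.64 [ 0.495 -0.23  -0.002] [341. 234.]
```

```bash
python3 - <<'E'
import cv2,numpy as np
a=cv2.imread('pics/top0.png');b=cv2.imread('pics/side0.png')
cv2.imwrite('pics/both.png',cv2.resize(np.vstack([a,b]),(480,600)))
E
```

```text
(no output)
```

View pics/top0.png

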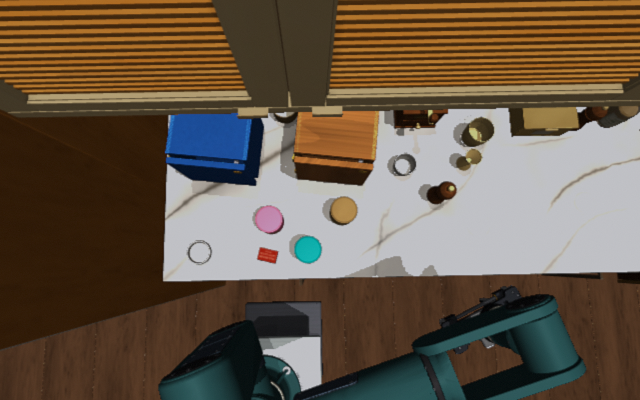

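View pics/side0.png

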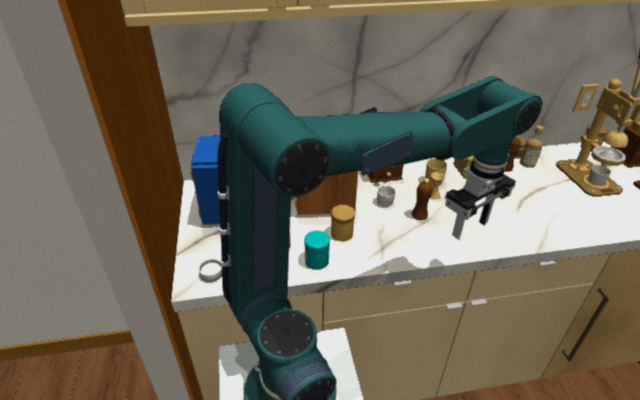

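The top picture shows the brass tin with the brown lid at (343,210). It could be confused with the pink tin at (269,219) and the turquoise one at (308,249); by the description I choose (343,210). The wooden cupboard is at (335,145), the blue one at (213,145). The white cup is at (404,164) and the pepper mill at (442,191).

I'll check the choice in a close crop and get the cupboard's yaw.

```bash
python3 - <<'E'
import cv2
a=cv2.imread('pics/top0.png')[95:235,270:420]
cv2.imwrite('pics/crop.png',cv2.resize(a,None,fx=4,fy=4,interpolation=cv2.INTER_CUBIC))
E
cat > h.py <<'E'
from bench import robot
import cv2,numpy as np
def back(cam,uv,z):
    m=robot.camera_model(cam);R=cv2.Rodrigues(np.array(m['rvec'],float))[0];t=np.array(m['tvec'],float).ravel()
    C=-R.T@t;d=R.T@np.linalg.inv(m['camera_matrix'])@[uv[0],uv[1],1]
    return C+d*(z-C[2])/d[2]
def fr(p,o,th):
    c,s=np.cos(th),np.sin(th);d=np.array(p[:2])-o;return np.array([c*d[0]+s*d[1],-s*d[0]+c*d[1]])
E
```

```text
(no output)
```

View pics/crop.png

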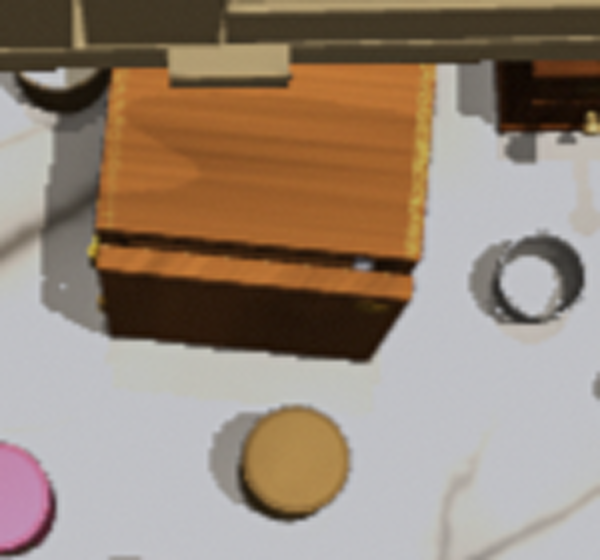

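```bash
python3 - <<'E'
from h import *
px=lambda u,v:(270+u/4-.4,95+v/4-.4)
A=back('top',px(96,268),.236);B=back('top',px(410,300),.236)
C=back('top',px(112,338),.014);D=back('top',px(368,360),.014)
for n,p in zip('ABCD',(A,B,C,D)):print(n,p.round(4))
for p,q in((A,B),(C,D)):
    d=p-q;print(np.linalg.norm(d),np.arctan2(-d[0],d[1]))
print('press',back('top',px(372,304),.205),'tin',back('top',px(296,460),.095))
for c in('top','side'):
    m=robot.camera_model(c);R=cv2.Rodrigues(np.array(m['rvec'],float))[0];print(c,(-R.T@np.array(m['tvec']).ravel()).round(2))
for z in(.4,.5,.6,.7,.8):print(z,back('top',(320,112),z).round(3),back('side',(320,15),z).round(3))
E
```

```text
A [ 0.5987 -0.1017  0.236 ]
B [ 0.5751 -0.292   0.236 ]
C [ 0.5975 -0.1041  0.014 ]
D [ 0.5774 -0.292   0.014 ]
0.19170076171934236 -0.12347809548173548
0.1889889368393433 -0.10680841821014628
press [ 0.57954045 -0.27269926  0.205     ] tin [ 0.49512068 -0.23055018  0.095     ]
top [ 0.36 -0.14  1.25]
side [-0.54  0.04  0.96]
0.4 [ 0.665 -0.165  0.4  ] [ 1.498 -0.341  0.4  ]
0.5 [ 0.629 -0.162  0.5  ] [ 1.138 -0.274  0.5  ]
0.6 [ 0.594 -0.159  0.6  ] [ 0.778 -0.207  0.6  ]
0.7 [ 0.558 -0.157  0.7  ] [ 0.417 -0.141  0.7  ]
0.8 [ 0.523 -0.154  0.8  ] [ 0.057 -0.074  0.8  ]
```

```bash
cat >> h.py <<'E'
from scipy.spatial.transform import Rotation as Ro
import json
def plan(pos,yaw,tilt,n,start=None):
    o=robot.get_obs();p=np.array(o['tool_pos']);R=Ro.from_euler('xyz',o['ee_rot'])
    T=Ro.from_euler('xyz',[np.pi,0,yaw])*Ro.from_rotvec([0,tilt,0])
    w=(R.inv()*T).as_rotvec()/n;tr=[]
    for i in range(n):
        tr.append((R.inv().apply((np.array(pos)-p)/n)/.04).round(2).tolist());R=R*Ro.from_rotvec(w)
    print('from',p.round(4),o['ee_rot'].round(3) if hasattr(o['ee_rot'],'round') else o['ee_rot'],'t',o['time'])
    for i in range(0,n,8):print(json.dumps(tr[i:i+8]))
    print('twist each',(w/.1).round(3))
E
python3 - <<'E'
from h import *
plan([.496,-.2305,.4035],-.115,0,14)
E
```

```text
from [ 0.2342 -0.4977  0.4047] [3.141 0.    0.44 ] t 0.9
[[0.63, -0.23, 0.0], [0.62, -0.26, 0.0], [0.61, -0.28, 0.0], [0.59, -0.31, 0.0], [0.58, -0.33, 0.0], [0.57, -0.35, 0.0], [0.55, -0.37, 0.0], [0.54, -0.4, 0.0]]
[[0.52, -0.42, 0.0], [0.51, -0.44, 0.0], [0.49, -0.46, 0.0], [0.47, -0.48, 0.0], [0.45, -0.49, 0.0], [0.43, -0.51, 0.0]]
twist each [0.    0.    0.396]
```

Call:
play_rows:
  translation:
    - [0.63, -0.23, 0.0]
    - [0.62, -0.26, 0.0]
    - [0.61, -0.28, 0.0]
    - [0.59, -0.31, 0.0]
    - [0.58, -0.33, 0.0]
    - [0.57, -0.35, 0.0]
    - [0.55, -0.37, 0.0]
    - [0.54, -0.4, 0.0]
  twist:
    - [0, 0, 0.4]
    - [0, 0, 0.4]
    - [0, 0, 0.4]
    - [0, 0, 0.4]
    - [0, 0, 0.4]
    - [0, 0, 0.4]
    - [0, 0, 0.4]
    - [0, 0, 0.4]
  gripper: [1, 1, 1, 1, 1, 1, 1, 1]

```text
time: 1.7
tool_pos: [0.3848, -0.344, 0.4048]
ee_rot: [3.141, -0.0, 0.118]
wrist_force: [-0.5, 0.3, -0.7]
width: 0.094
finger_force: 0.0
```

Call:
play_rows:
  translation:
    - [0.52, -0.42, 0.0]
    - [0.51, -0.44, 0.0]
    - [0.49, -0.46, 0.0]
    - [0.47, -0.48, 0.0]
    - [0.45, -0.49, 0.0]
    - [0.43, -0.51, 0.0]
    - [0, 0, 0]
    - [0, 0, 0]
  twist:
    - [0, 0, 0.4]
    - [0, 0, 0.4]
    - [0, 0, 0.4]
    - [0, 0, 0.4]
    - [0, 0, 0.4]
    - [0, 0, 0.4]
    - [0, 0, 0]
    - [0, 0, 0]
  gripper: [1, 1, 1, 1, 1, 1, 1, 1]

```text
time: 2.5
tool_pos: [0.497, -0.2302, 0.4046]
ee_rot: [3.141, 0.001, -0.119]
wrist_force: [-0.6, 0.8, 0.7]
width: 0.0939
finger_force: 0.0
```

```bash
python3 - <<'E'
from h import *
o=robot.get_obs();print(o['tool_pos'],o['ee_rot'],o['joint_positions'])
a=robot.snapshot('top')[:,:,::-1][80:300,220:460];b=robot.snapshot('side')[:,:,::-1][80:300,220:460]
for r in robot.spot_point('tin','side'):print(r)
cv2.imwrite('pics/over.png',cv2.resize(np.hstack([a,b]),(800,366)))
E
```

```text
[ 0.49697775 -0.23021252  0.40455814] [ 3.14102100e+00  6.65310058e-04 -1.18579056e-01] [-5.37101345e-01  8.23014308e-02  1.37625608e+00 -7.97753093e-04
  1.68341067e+00  1.15218435e+00]
{'centre': [0.4985, -0.2321, 0.0003], 'score': 0.66}
{'centre': [0.3915, -0.1293, -0.0012], 'score': 0.56}
```

View pics/over.png

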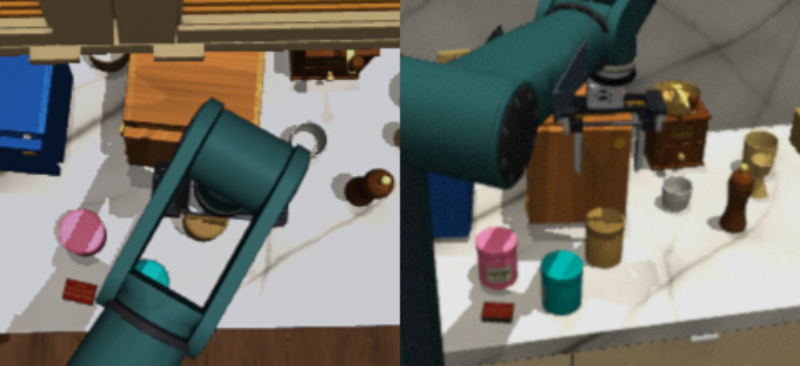

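The fingers are in line above the brass tin (left half (205,225), right half (605,238)) and the surroundings are free. I'll descend.

Call:
play_rows:
  translation:
    - [0, 0, 0.73]
    - [0, 0, 0.73]
    - [0, 0, 0.73]
    - [0, 0, 0.73]
    - [0, 0, 0.73]
    - [0, 0, 0.73]
    - [0, 0, 0]
    - [0, 0, 0]
  twist:
    - [0, 0, 0]
    - [0, 0, 0]
    - [0, 0, 0]
    - [0, 0, 0]
    - [0, 0, 0]
    - [0, 0, 0]
    - [0, 0, 0]
    - [0, 0, 0]
  gripper: [1, 1, 1, 1, 1, 1, 1, 1]

```text
time: 3.45
tool_pos: [0.4965, -0.2311, 0.2297]
ee_rot: [-3.141, 0.001, -0.121]
wrist_force: [-0.4, -0.4, -0.2]
width: 0.0941
finger_force: 0.0
```

Call:
play_rows:
  translation:
    - [0, 0, 0]
    - [0, 0, 0]
    - [0, 0, 0]
    - [0, 0, 0]
    - [0, 0, 0]
    - [0, 0, 0]
  twist:
    - [0, 0, 0]
    - [0, 0, 0]
    - [0, 0, 0]
    - [0, 0, 0]
    - [0, 0, 0]
    - [0, 0, 0]
  gripper: [0.8, 0.7, 0.6, 0.5, 0.45, 0.45]

```text
time: 4.05
tool_pos: [0.4973, -0.2306, 0.2308]
ee_rot: [3.14, -0.002, -0.12]
wrist_force: [-0.5, -0.6, 6.0]
width: 0.0734
finger_force: 30.0
```

Call:
play_rows:
  translation:
    - [0, 0.2, 0]
    - [0, 0.4, 0]
    - [0, 0.4, 0]
    - [0, 0.4, 0]
    - [0, 0.4, 0]
    - [0, 0.4, 0]
    - [0, 0.3, 0]
    - [0, 0.15, 0]
  twist:
    - [0, 0, 0]
    - [0, 0, 0]
    - [0, 0, 0]
    - [0, 0, 0]
    - [0, 0, 0]
    - [0, 0, 0]
    - [0, 0, 0]
    - [0, 0, 0]
  gripper: [0.45, 0.45, 0.45, 0.45, 0.45, 0.45, 0.45, 0.45]

```text
time: 4.85
tool_pos: [0.4848, -0.3352, 0.2308]
ee_rot: [-3.138, -0.002, -0.121]
wrist_force: [0.2, 5.2, 7.8]
width: 0.0732
finger_force: 30.0
```

Call:
play_rows:
  translation:
    - [0, 0, 0]
    - [0, 0, 0]
    - [0, 0, 0]
    - [0, 0, 0]
    - [0, 0, 0]
    - [0, 0, 0]
    - [0, 0, 0]
    - [0, 0, 0]
  twist:
    - [0, 0, 0]
    - [0, 0, 0]
    - [0, 0, 0]
    - [0, 0, 0]
    - [0, 0, 0]
    - [0, 0, 0]
    - [0, 0, 0]
    - [0, 0, 0]
  gripper: [0.45, 0.45, 0.5, 0.6, 0.7, 0.8, 1, 1]

```text
time: 5.65
tool_pos: [0.4841, -0.3356, 0.2291]
ee_rot: [-3.141, 0.001, -0.12]
wrist_force: [0.1, 1.4, 0.4]
width: 0.0936
finger_force: 0.0
```

Call:
play_rows:
  translation:
    - [0, 0, -0.4]
    - [0, 0, -0.8]
    - [0, 0, -0.8]
    - [0, 0, -0.8]
    - [0, 0, -0.8]
    - [0, 0, -0.8]
    - [0, 0, 0]
    - [0, 0, 0]
  twist:
    - [0, 0, 0]
    - [0, 0, 0]
    - [0, 0, 0]
    - [0, 0, 0]
    - [0, 0, 0]
    - [0, 0, 0]
    - [0, 0, 0]
    - [0, 0, 0]
  gripper: [1, 1, 1, 1, 1, 1, -1, -1]

```text
time: 6.45
tool_pos: [0.4842, -0.3356, 0.406]
ee_rot: [3.141, -0.001, -0.12]
wrist_force: [-0.4, 0.3, -0.5]
width: 0.0814
finger_force: 0.0
```

```bash
python3 - <<'E'
from h import *
O=np.array([.685,-.208]);th=-.115
for c in('side','top'):
    im=robot.snapshot(c)
    cv2.imwrite(f'pics/{c}1.png',im[:,:,::-1])
    for n in('tin','wood_press'):
        for r in robot.spot_point(n,c):print(c,n,round(r['score'],2),r['centre'],fr(r['centre'],O,th).round(3))
c,s=np.cos(th),np.sin(th)
# dot in world by model, tip 35 mm before it, tilt 0.8
R2=np.array([[c,-s],[s,c]]);dot=O+R2@[-.099,-.075];print('dot',dot)
t=.8;pre=O+R2@[-.099-.035-.199*np.sin(t),-.075]
plan([pre[0],pre[1],.205+.199*np.cos(t)],th,t,12)
E
```

```text
side tin 0.9 [0.4846, -0.3342, 0.0003] [-0.185 -0.148]
side tin 0.85 [0.4767, -0.0254, -0.0024] [-0.228  0.157]
side tin 0.76 [0.3912, -0.1285, 0.0012] [-0.301  0.045]
side wood_press 0.88 [0.5766, -0.2734, 0.2069] [-0.1   -0.077]
top tin 0.88 [0.3941, -0.131, 0.0003] [-0.298  0.043]
top tin 0.85 [0.4872, -0.3342, -0.0006] [-0.182 -0.148]
top tin 0.81 [0.4699, -0.0271, 0.0018] [-0.234  0.155]
top wood_press 0.85 [0.5796, -0.2703, 0.2072] [-0.098 -0.074]
dot [ 0.57804791 -0.27114469]
from [ 0.4841 -0.3356  0.4037] [-3.14e+00  3.00e-03 -1.20e-01] t 6.75
[[-0.19, -0.15, 0.13], [-0.2, -0.15, 0.11], [-0.21, -0.15, 0.1], [-0.21, -0.15, 0.09], [-0.22, -0.15, 0.07], [-0.22, -0.16, 0.06], [-0.23, -0.16, 0.04], [-0.23, -0.16, 0.03]]
[[-0.23, -0.16, 0.01], [-0.23, -0.16, -0.0], [-0.23, -0.16, -0.02], [-0.23, -0.16, -0.04]]
twist each [ 0.     0.669 -0.005]
```

View pics/side1.png

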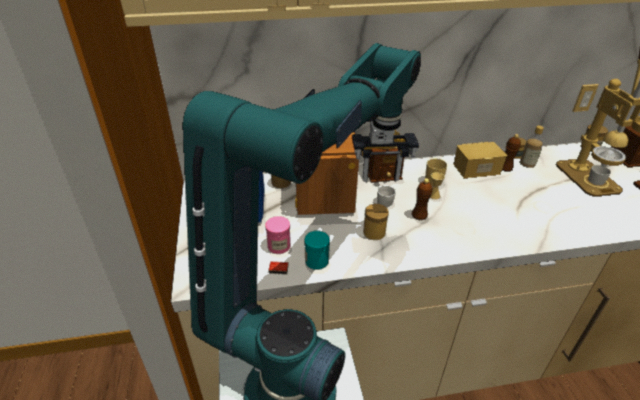

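The tin stands upright at (376,222), 148 mm aside. Now I'll move in front of the dot, tilted, with the fingers shut.

Call:
play_rows:
  translation:
    - [-0.19, -0.15, 0.13]
    - [-0.2, -0.15, 0.11]
    - [-0.21, -0.15, 0.1]
    - [-0.21, -0.15, 0.09]
    - [-0.22, -0.15, 0.07]
    - [-0.22, -0.16, 0.06]
    - [-0.23, -0.16, 0.04]
    - [-0.23, -0.16, 0.03]
  twist:
    - [0, 0.67, 0]
    - [0, 0.67, 0]
    - [0, 0.67, 0]
    - [0, 0.67, 0]
    - [0, 0.67, 0]
    - [0, 0.67, 0]
    - [0, 0.67, 0]
    - [0, 0.67, 0]
  gripper: [-1, -1, -1, -1, -1, -1, -1, -1]

```text
time: 7.55
tool_pos: [0.4287, -0.279, 0.3637]
ee_rot: [-3.141, -0.538, -0.121]
wrist_force: [-0.8, -0.3, 0.5]
width: 0.0008
finger_force: 0.0
```

Call:
play_rows:
  translation:
    - [-0.23, -0.16, 0.01]
    - [-0.23, -0.16, 0.0]
    - [-0.23, -0.16, -0.02]
    - [-0.23, -0.16, -0.04]
    - [0, 0, 0]
    - [0, 0, 0]
  twist:
    - [0, 0.67, 0]
    - [0, 0.67, 0]
    - [0, 0.67, 0]
    - [0, 0.67, 0]
    - [0, 0, 0]
    - [0, 0, 0]
  gripper: [-1, -1, -1, -1, -1, -1]

```text
time: 8.15
tool_pos: [0.4014, -0.2503, 0.3439]
ee_rot: [-3.141, -0.802, -0.121]
wrist_force: [0.0, 0.6, -0.4]
width: 0.0006
finger_force: 0.0
```

```bash
python3 - <<'E'
from h import *
O=np.array([.685,-.208]);th=-.115
o=robot.get_obs();R=Ro.from_euler('xyz',o['ee_rot']);tip=np.array(o['tool_pos'])+R.apply([0,0,.199])
print(o['time'],'tip',tip,fr(tip,O,th),o['width'],o['wrist_force'])
d=np.array([np.cos(th),np.sin(th),0]);print('units/40mm along cupboard x',R.inv().apply(d).round(3))
a=robot.snapshot('top')[:,:,::-1][90:290,230:470];b=robot.snapshot('side')[:,:,::-1][80:280,220:460]
cv2.imwrite('pics/pre.png',cv2.resize(np.hstack([a,b]),(800,334)))
E
```

```text
8.15 tip [ 0.54349    -0.26751276  0.20562519] [-0.1337464  -0.07535747] 0.0005731454057495251 [ 0.00795     0.61275053 -0.42182362]
units/40mm along cupboard x [ 0.695 -0.006  0.719]
```

View pics/pre.png

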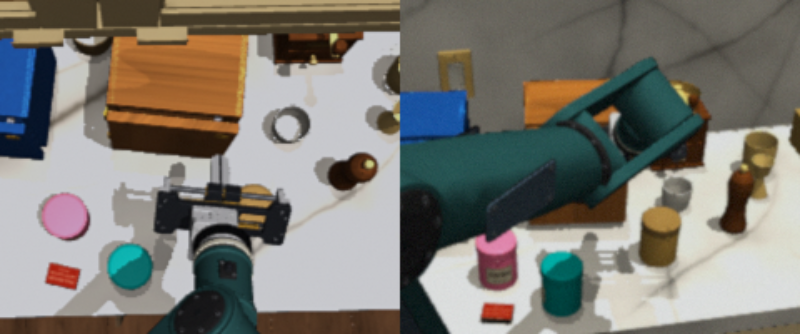

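The top half shows the shut fingers in front of the dot; everything else is in place. I'll advance to just short of contact.

Call:
play_rows:
  translation:
    - [0.11, 0, 0.17]
    - [0.11, 0, 0.17]
    - [0.11, 0, 0.17]
    - [0, 0, 0]
  twist:
    - [0, 0, 0]
    - [0, 0, 0]
    - [0, 0, 0]
    - [0, 0, 0]
  gripper: [-1, -1, -1, -1]

```text
time: 8.65
tool_pos: [0.4264, -0.2532, 0.3391]
ee_rot: [-3.141, -0.803, -0.12]
wrist_force: [0.2, 0.3, -0.5]
width: 0.0005
finger_force: 0.0
```

Call:
play_rows:
  translation:
    - [0.052, 0, 0.054]
    - [0, 0, 0]
    - [0.052, 0, 0.054]
    - [0, 0, 0]
  twist:
    - [0, 0, 0]
    - [0, 0, 0]
    - [0, 0, 0]
    - [0, 0, 0]
  gripper: [-1, -1, -1, -1]

```text
time: 9.05
tool_pos: [0.4312, -0.2539, 0.3395]
ee_rot: [3.141, -0.804, -0.12]
wrist_force: [-1.9, -0.2, -0.4]
width: 0.0005
finger_force: 0.6
```

Call:
play_rows:
  translation:
    - [0.052, 0, 0.054]
    - [0, 0, 0]
    - [0, 0, 0]
  twist:
    - [0, 0, 0]
    - [0, 0, 0]
    - [0, 0, 0]
  gripper: [-1, -1, -1]

```text
time: 9.35
tool_pos: [0.4339, -0.2543, 0.3395]
ee_rot: [3.141, -0.803, -0.12]
wrist_force: [-4.9, 0.1, 0.6]
width: 0.0005
finger_force: 2.3
```

Call:
play_rows:
  translation:
    - [0.052, 0, 0.054]
    - [0, 0, 0]
    - [0, 0, 0]
  twist:
    - [0, 0, 0]
    - [0, 0, 0]
    - [0, 0, 0]
  gripper: [-1, -1, -1]

```text
time: 9.65
tool_pos: [0.437, -0.2548, 0.3395]
ee_rot: [3.141, -0.804, -0.12]
wrist_force: [-4.5, -0.5, 0.7]
width: 0.0003
finger_force: 2.1
```

Call:
play_rows:
  translation:
    - [0.035, 0, 0.036]
    - [0, 0, 0]
    - [0, 0, 0]
  twist:
    - [0, 0, 0]
    - [0, 0, 0]
    - [0, 0, 0]
  gripper: [-1, -1, -1]

```text
time: 9.95
tool_pos: [0.4385, -0.255, 0.3395]
ee_rot: [3.14, -0.802, -0.119]
wrist_force: [-10.7, 0.5, 3.3]
width: 0.0002
finger_force: 5.3
```

Call:
play_rows:
  translation:
    - [0.03, 0, 0.03]
    - [0, 0, 0]
  twist:
    - [0, 0, 0]
    - [0, 0, 0]
  gripper: [-1, -1]

```text
time: 10.15
tool_pos: [0.4394, -0.2551, 0.3397]
ee_rot: [3.138, -0.8, -0.117]
wrist_force: [-21.3, 2.8, 6.5]
width: 0.0003
finger_force: 10.9
```

Call:
play_rows:
  translation:
    - [-0.5, 0, -0.6]
    - [-0.5, 0, -0.85]
    - [-0.5, 0, -0.85]
    - [-0.5, 0, -0.85]
    - [-0.5, 0, -0.85]
    - [0, 0, 0]
    - [0, 0, 0]
    - [0, 0, 0]
  twist:
    - [0, 0, 0]
    - [0, 0, 0]
    - [0, 0, 0]
    - [0, 0, 0]
    - [0, 0, 0]
    - [0, 0, 0]
    - [0, 0, 0]
    - [0, 0, 0]
  gripper: [-1, -1, -1, -1, -1, -1, -1, -1]

```text
time: 10.95
tool_pos: [0.2582, -0.2329, 0.3784]
ee_rot: [-3.141, -0.804, -0.12]
wrist_force: [0.0, 0.6, 0.6]
width: 0.0007
finger_force: 0.0
```

Call:
play_rows:
  translation:
    - [0, 0, 0]
    - [0, 0, 0]
    - [0, 0, 0]
    - [0, 0, 0]
    - [0, 0, 0]
    - [0, 0, 0]
    - [0, 0, 0]
    - [0, 0, 0]
  twist:
    - [0, 0, 0]
    - [0, 0, 0]
    - [0, 0, 0]
    - [0, 0, 0]
    - [0, 0, 0]
    - [0, 0, 0]
    - [0, 0, 0]
    - [0, 0, 0]
  gripper: [-1, -1, -1, -1, -1, -1, -1, -1]

```text
time: 11.75
tool_pos: [0.2575, -0.2329, 0.3787]
ee_rot: [3.141, -0.804, -0.12]
wrist_force: [-0.1, -0.5, -0.4]
width: 0.0007
finger_force: 0.0
```

```bash
python3 - <<'E'
from h import *
O=np.array([.685,-.208]);th=-.115
o=robot.get_obs();print(o['time'],o['tool_pos'],o['wrist_force'])
A=robot.snapshot('top');B=robot.snapshot('side')
for c in('side','top'):
    for n in('tin','wood_press'):
        for r in robot.spot_point(n,c):print(c,n,round(r['score'],2),r['centre'],fr(r['centre'],O,th).round(3))
a=A[:,:,::-1][90:290,160:480];b=B[:,:,::-1][80:280,160:480]
cv2.imwrite('pics/end.png',cv2.resize(np.vstack([a,b]),(480,600)))
# expected dot at 0.6 rad open: hinge y=.097
print('expected dot', -.099-.172*np.sin(.6), .097-.172*np.cos(.6))
E
```

```text
11.75 [ 0.25754133 -0.23293745  0.37866741] [-0.12657377 -0.50548855 -0.37561877]
side tin 0.8 [0.3903, -0.1325, -0.0014] [-0.301  0.041]
side tin 0.6 [0.4886, -0.3371, -0.0006] [-0.18  -0.151]
side tin 0.54 [0.6285, -0.4203, -0.0048] [-0.032 -0.217]
side tin 0.46 [0.4729, -0.0259, 0.0017] [-0.232  0.157]
side wood_press 0.69 [0.4898, -0.2209, 0.207] [-0.192 -0.035]
top tin 0.94 [0.3953, -0.133, -0.0016] [-0.296  0.041]
top tin 0.85 [0.4705, -0.0275, 0.0004] [-0.234  0.155]
top tin 0.77 [0.4878, -0.3351, 0.0009] [-0.181 -0.149]
top wood_press 0.73 [0.4917, -0.2179, 0.2098] [-0.191 -0.032]
expected dot -0.1961185054239461 -0.04495772576446466
```

View pics/end.png

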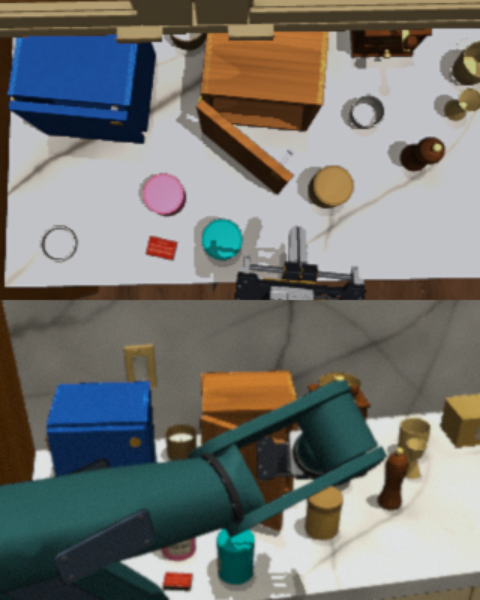

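The door stands ajar at about 0.6 rad: its free edge is at (283,185), with the brass tin clear of it at (333,187). The blue door is shut, the bystanders are in place and the hand is free.

```bash
python3 -c "
from bench import robot
print(robot.close_job())"
```

```text
the job is handed in; nothing more can be done
None
```

I slid the tin about 150 mm to one side of the wooden cupboard's middle and pressed its door in to the stop; the door now stands ajar at about 0.6 rad, the blue door is shut, the other things look unmoved, and the job is handed in (no verdict was returned).

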